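# Load the ware-warming plate and set its locking timer

### The arm

A 7-joint arm with a two-finger parallel gripper is mounted at the origin on the work surface. World frame = base frame: x ahead of the robot, y to its left, z up, the work surface at z = 0. Lengths are in m, angles in rad, forces in N, time in s.
With the tool pointing down it reaches from about 0.4 to 0.925 m from the base axis. Payload 4.1 kg.
Tool frame: the origin (TCP) lies midway between the tips of the shut fingers; the grasp point (between the pads) lies 19 mm behind it; z points along the fingers, y is the direction in which the jaws open and shut (so a half turn about z gives the same grasp; the last joint's range is limited). The gripper opens to 85 mm and grips with 20 to 120 N. Pads are 22 mm wide; open, the fingers measure 114 mm over their backs; the gripper's body (76 mm by 85 mm) begins 54 mm behind the grasp point. The pads swing forward as they close: fully open they stand 13 mm farther back than shut.
Start: joints at [1.014, 0.398, 0.045, 1.537, -0.019, 1.207, -0.051], TCP at [0.287, -0.583, 0.231] pointing down, gripper open.
Joint ranges: [-2.82, 2.82], [-0.49, 2.23], [-1.37, 1.46], [0, 2.46], [-1.36, 4.5], [0.23, 2], [-2.94, 2.94]. Speed limits (rad/s): [2.57, 2.57, 3.14, 3.14, 3.14, 3.14, 3.14].

### API

Orientations are given as [roll, pitch, yaw] about the fixed x, y, z axes, in that order (R = Rz(yaw) Ry(pitch) Rx(roll)).
In Python, from plant import env gives the robot as it stands.
- The arm moves only by the shell command python3 -m handwheel 'ROWS' [OPENING]. ROWS is JSON, a list of rows, each a list of 4 numbers: the shift along the world's x, y, z in cm, then the turn about the world's z in degrees. In form: [[dx, dy, dz, roll], ...]. A call has 1 to 12 rows; each row is the pose to reach, as a shift and turn from the pose commanded when the call began; what a row does not reach only later rows make up. A row lasts 1/12 s, in which the tool goes at most 41.7 mm and 7.16 degrees, less where a joint would pass 70% of its speed; a pose out of reach is approached as far as the arm can. A call with a gripper value outside its range is refused whole. OPENING is the gripper command: -1 is fully open, 1 is shut, values between are in proportion, set as the call begins (- or left out, the last holds). The fingers move at their own pace and stop on an object; the grip force is fixed at half the most. Time passes only in rows, so rows that repeat a pose let the fingers close. It gives the time, the measured TCP pose, the force and the opening at its end, in the units of the state.
- env.read_state(): the state, without advancing time (a new reading comes with each control period).
- env.snapshot(name): name is "scene" or "top"; returns the picture (384x512x3 uint8, blue, green, red); there is no depth.
- env.get_calibration(name): a dict with "fx", "fy", "cx", "cy" (pixels), "T" (4x4, takes a point from camera to world coordinates). Camera axes: x right, y down, z forward; pixel columns grow to the right and rows downward; lengths in m; the calibration is good to about 2 mm. A picture is of the moment at which its call begins. get_calibration takes no time and is no camera call.
- env.hand_in(): hands the job in, once; it reports no verdict.
The state is a dict: "t": time; "joints": joint angles; "qvel": joint speeds; "joint_efforts": joint torques, N m; "eef_pos": TCP position; "ee_rot": TCP orientation; "ft_force": force on the tool from outside, world axes, zero at the start; "wrist_torque": the same for the moment, N m; "gripper_width": opening from 0.0 (shut) to 1.0 (fully open).
Only numpy, scipy, OpenCV 4.12 (cv2) and the standard library are available. Lean on these libraries where they do the work, as an engineer would, in place of code of your own. Each camera call takes 0.05 s, during which the arm holds its last target. There are 200 camera calls.

### The job

Load the warming plate and start it: with the straightedge, push all the coaster tiles together along the loading shelf onto the dark plate until every tile is up against the control box (keep the gripper's fingers off the tiles, their paint is wet), lay the straightedge back along the middle of its mat, and lift each vase off the turntable and stand it gently, upright, on the part of the dark plate that is still free. When all the ware is on the plate, pull the timer knob fully out to unlock it, turn it clockwise to the orange mark while it is out, and push it fully back in. Tip no vase over and leave the lidded pot, the plates and the brush jar where they are.

Things in the scene. Friction and masses are not known exactly. Their poses are not given: they have to be found in the camera images.
- warmer: fixed warming plate 310 (x) by 365 mm (y), origin on the bench under its centre, y to its left end. Along y: white control box -182.5 to -87.5 mm, top 85 mm up; dark plate -87.5 to +72.5; aluminium loading shelf +72.5 to +182.5, open at its left end. Plate and shelf: one flat surface 45 mm above the bench. Front and rear steel rims stand 6 mm above it, 290 mm apart (x = -145 to +145)
- stop (a point): point on the flat surface (45 mm above the bench) at the middle of the control box's face, against which the tiles are pushed; same axes as the warmer: from here the dark plate reaches 160 mm to +y, the shelf from 160 to 270 mm
- dial (a point): centre of the timer dial on top of the control box, 85 mm above the bench; the knob's axis is vertical here; same axes as the warmer
- orange_mark (a point): the orange dot, 9 mm across, 37.5 mm from the dial's centre. Going clockwise round the knob seen from above: an arc of small grey dots (off), then a green, an orange and a red dot, 0.6 rad apart
- knob_grip (a point): grip point on the knob's axis. Black knob: skirt 60 mm across, on it an upright grip bar 52 mm long, 14 mm wide, from 10 to 35 mm above the box's top when the knob is in; this point is 26 mm above the box's top then. Its x axis runs along the bar towards the white pointer line
- knob_pull (a joint): how far the knob is pulled up, m: 0 fully in, 0.014 fully out; friction of 5 N keeps it where it is left. While in, a hidden pin between teeth keeps it from leaving the off arc or changing its setting; out 12 mm or more it turns freely. It goes fully in only within about 0.08 rad of a setting, or in the off arc; the pin guides it a little
- knob_turn (a joint): angle of the knob, rad, growing clockwise seen from above, range -0.32 to 2.0; starts in the off arc (-0.25 to 0); green mark 0.6, orange mark 1.2, red mark 1.8; slight friction (0.04 N m), stays where it is left
- turntable: fixed foot of a decorator's turntable, origin on the bench under its axis; its round aluminium wheel, 210 mm across and 16 mm thick, top 80 mm above the bench, spins freely about the vertical axis when touched
- vase_1: white porcelain bud vase number 1 with blue bands, 130 mm high, 0.24 kg, standing on the turntable's wheel at the start (2 or 3 are there). Origin at the centre of its underside, z up. Foot 52 mm across, belly 62 mm across at 35 mm up, neck 24 to 26 mm across from 82 to 118 mm up, flared lip 36 mm across at the top
- vase_2: white porcelain bud vase number 2 with blue bands, 130 mm high, 0.24 kg, standing on the turntable's wheel at the start (2 or 3 are there). Origin at the centre of its underside, z up. Foot 52 mm across, belly 62 mm across at 35 mm up, neck 24 to 26 mm across from 82 to 118 mm up, flared lip 36 mm across at the top
- vase_3: white porcelain bud vase number 3 with blue bands, 130 mm high, 0.24 kg, standing on the turntable's wheel at the start (2 or 3 are there). Origin at the centre of its underside, z up. Foot 52 mm across, belly 62 mm across at 35 mm up, neck 24 to 26 mm across from 82 to 118 mm up, flared lip 36 mm across at the top
- tile_1: square white coaster tile number 1 with a blue painted ornament, 60 x 60 x 12 mm, 0.1 kg, lying flat on the loading shelf at the start (2 to 4 are there, roughly in one row along the warmer's x). Origin at the centre of its underside
- tile_2: square white coaster tile number 2 with a blue painted ornament, 60 x 60 x 12 mm, 0.1 kg, lying flat on the loading shelf at the start (2 to 4 are there, roughly in one row along the warmer's x). Origin at the centre of its underside
- tile_3: square white coaster tile number 3 with a blue painted ornament, 60 x 60 x 12 mm, 0.1 kg, lying flat on the loading shelf at the start (2 to 4 are there, roughly in one row along the warmer's x). Origin at the centre of its underside
- tile_4: square white coaster tile number 4 with a blue painted ornament, 60 x 60 x 12 mm, 0.1 kg, lying flat on the loading shelf at the start (2 to 4 are there, roughly in one row along the warmer's x). Origin at the centre of its underside
- straightedge: aluminium straightedge 250 mm long (its x), 44 mm wide and 8 mm thick, with a blue upright grip rib along its middle, 130 mm long, 14 mm wide, from 8 to 42 mm above its underside; 0.26 kg. Origin at the centre of its underside
- mat: the straightedge's dark green mat, fixed to the bench, 300 (x) by 100 (y) by 3 mm, origin at the centre of its underside; the straightedge lies on it along its x at the start
- lidded_pot: white lidded pot, 130 mm across, 93 mm high; a bystander, origin at the centre of its underside
- plate_stack: stack of white plates, 136 mm across, 48 mm high; a bystander, origin at the centre of its underside
- brush_jar: grey-green jar 76 mm across, 95 mm high, with brushes up to 180 mm high; a bystander, origin at the centre of its underside
Not all that is in view belongs to the job. What is shaped like the tile_1 but brown or yellow is not meant.

How it is judged:
On the way, in this order (a step that is already met when the one before it is completed fails the run):
1. all tiles pushed up against the control box and all vases standing on the dark plate (y of tile_1 in the frame of stop between 0.02 and 0.042 m and z of tile_1 in the frame of stop between -0.004 and 0.004 m and y of tile_2 in the frame of stop between 0.02 and 0.042 m and z of tile_2 in the frame of stop between -0.004 and 0.004 m and y of tile_3 in the frame of stop between 0.02 and 0.042 m and z of tile_3 in the frame of stop between -0.004 and 0.004 m and y of tile_4 in the frame of stop between 0.02 and 0.042 m and z of tile_4 in the frame of stop between -0.004 and 0.004 m and y of vase_1 in the frame of stop between 0.026 and 0.134 m and x of vase_1 in the frame of stop between -0.122 and 0.122 m and z of vase_1 in the frame of stop between -0.004 and 0.005 m and angle between each of vase_1, vase_2, vase_3's own z axis and vertical below 0.1 rad and linear speed of each of vase_1, vase_2, vase_3 below 0.05 m/s and y of vase_2 in the frame of stop between 0.026 and 0.134 m and x of vase_2 in the frame of stop between -0.122 and 0.122 m and z of vase_2 in the frame of stop between -0.004 and 0.005 m and y of vase_3 in the frame of stop between 0.026 and 0.134 m and x of vase_3 in the frame of stop between -0.122 and 0.122 m and z of vase_3 in the frame of stop between -0.004 and 0.005 m), for 0.3 s.
2. the timer knob pulled fully out, still in its off arc (value of joint knob_pull above 0.011 m and value of joint knob_turn below 0.5 rad), for 0.1 s.
3. the knob, still out, turned to the orange mark (value of joint knob_turn between 1.05 and 1.35 rad and value of joint knob_pull above 0.009 m), for 0.1 s.
At the end, for the whole second after the job is handed in: tiles flat on the plate, centres within 42 mm of the control box; vases upright, at rest, whole foot on the plate; straightedge flat on its mat, within 35 mm of its centre and 0.25 rad of its length; knob at the orange mark within 0.12 rad and in to within 2 mm (all of step 1 and horizontal distance between straightedge and mat below 0.035 m and angle between the x axis of straightedge and the x axis of mat, either way round below 0.25 rad and height (world z) of straightedge below 0.01 m and angle between straightedge's own z axis and vertical below 0.1 rad and linear speed of straightedge below 0.02 m/s and value of joint knob_turn between 1.08 and 1.32 rad and value of joint knob_pull below 0.002 m); the robot touches nothing.
It fails at once if a finger pressed on a wet tile (contact force between the fingers and tile_1 above 1 N or contact force between the fingers and tile_2 above 1 N or contact force between the fingers and tile_3 above 1 N or contact force between the fingers and tile_4 above 1 N).
It fails at once if a vase tipped over (angle between any of vase_1, vase_2, vase_3's own z axis and vertical above 0.7 rad).
It fails at once if a vase dropped or slammed down (still moving fast within 20 mm of the plate) ((z of vase_1 in the frame of stop below 0.02 m and linear speed of vase_1 above 0.4 m/s) or (z of vase_2 in the frame of stop below 0.02 m and linear speed of vase_2 above 0.4 m/s) or (z of vase_3 in the frame of stop below 0.02 m and linear speed of vase_3 above 0.4 m/s)).
It fails at once if a bystander moved (distance of any of lidded_pot, plate_stack, brush_jar from where it was at the start of the episode above 0.03 m).
Of tile_1, tile_2, tile_3, tile_4 only 2 to 4 are there at a start; the rules pass over those that are not, and their reading is None.
Of vase_1, vase_2, vase_3 only 2 to 3 are there at a start; the rules pass over those that are not, and their reading is None.
At some moment in a run one of straightedge may be knocked a few centimetres aside while the robot is not near it.
It also fails if it takes over 210 s, if anything falls off the work surface, if the arm or the gripper's body presses on something with over 40 N, if the wrist force passes 120 N, or if a joint passes its speed limit or range.

## Working session

There is one attempt and no reset: what is moved stays moved. The work goes in short steps, Python scripts to look and compute and a shell command to move; the robot and the scene stay as the last step left them, time stands still between calls to the robot, and variables do not carry over. Pictures are saved under pics/ and viewed, about 12 in all and at most 16, crops included, and the job is handed in when it is done.

```bash
ls; mkdir -p pics
python3 - <<'E'
from plant import env
import cv2
for n in("scene","top"):
    cv2.imwrite(f"pics/{n}0.png",env.snapshot(n)); c=env.get_calibration(n); print(n,c)
s=env.read_state();print(s)
E
```

```text
pics
scene {'fx': 442.31848961010434, 'fy': 442.31848961010434, 'cx': 256.7678681080261, 'cy': 200.8795649056867, 'T': array([[-0.47824858,  0.67897742, -0.55701702,  1.19143004],
       [ 0.87814118,  0.37844839, -0.29265148,  0.34013588],
       [ 0.01209845, -0.62909974, -0.77723043,  1.08174337],
       [ 0.        ,  0.        ,  0.        ,  1.        ]])}
top {'fx': 367.97848020498515, 'fy': 367.97848020498515, 'cx': 254.8849546769493, 'cy': 187.05064213973915, 'T': array([[-0.01212263, -0.99537735,  0.09527311,  0.37879223],
       [-0.99957765,  0.0095466 , -0.02744782,  0.00401362],
       [ 0.02641141, -0.09556561, -0.99507269,  1.28670558],
       [ 0.        ,  0.        ,  0.        ,  1.        ]])}
{'t': 0.1, 'joints': array([ 1.01398916,  0.3991239 ,  0.04505536,  1.53772875, -0.01866368,
        1.2069348 , -0.05068893]), 'qvel': array([-0.00092694, -0.00317925, -0.00089558, -0.00342265, -0.00039864,
       -0.00070372,  0.00113264]), 'joint_efforts': array([ 4.02133330e-03, -4.76262617e+01,  1.37066245e+00, -2.54949170e+01,
        1.20854646e-02,  5.01760369e-03, -4.32930278e-06]), 'eef_pos': array([ 0.28703944, -0.58255536,  0.23037521]), 'ee_rot': array([-3.13982598e+00,  1.63885676e-04,  4.57926250e-01]), 'ft_force': array([0.37288218, 0.15511733, 0.54404979]), 'wrist_torque': array([-0.0317398 ,  0.02494804, -0.01694395]), 'gripper_width': 0.9983771618313213}
```

View pics/scene0.png

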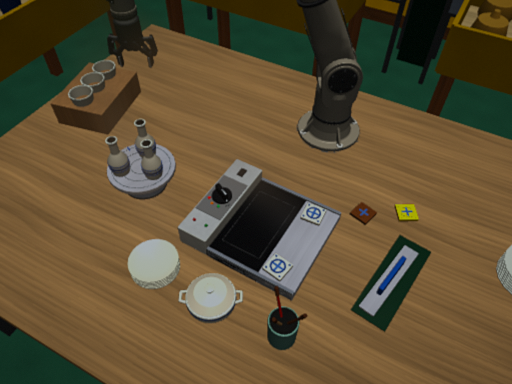

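View pics/top0.png

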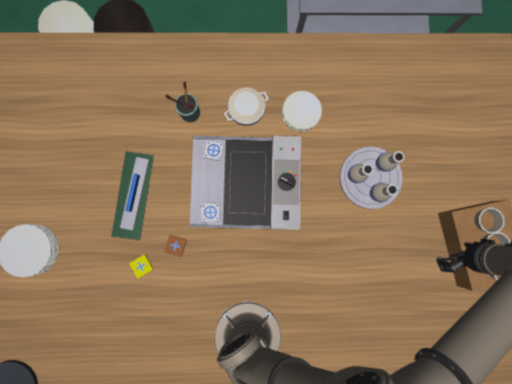

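The pictures show three vases on the turntable (top ≈(395,158), (365,170), (385,192)), two white tiles on the shelf ((213,150), (210,212)), the straightedge on its mat (132,193) and the knob at (287,181). The brown and yellow tiles are decoys.

```bash
cat > h.py <<'E'
import numpy as np, cv2
from plant import env
C={n:env.get_calibration(n) for n in("scene","top")}
def ray(n,p):
    c=C[n];T=c["T"];d=T[:3,:3]@np.array([(p[0]-c["cx"])/c["fx"],(p[1]-c["cy"])/c["fy"],1.]);return T[:3,3],d
def pt(n,p,z):
    o,d=ray(n,p);return (o+d*(z-o[2])/d[2])[:2]
def px(n,P):
    c=C[n];q=c["T"][:3,:3].T@(np.array(P)-c["T"][:3,3]);return np.array([c["fx"]*q[0]/q[2]+c["cx"],c["fy"]*q[1]/q[2]+c["cy"]])
def tri(pa,pb):
    (o1,d1),(o2,d2)=ray("top",pa),ray("scene",pb)
    A=np.stack([d1,-d2],1);s=np.linalg.lstsq(A,o2-o1,rcond=None)[0];a=o1+s[0]*d1;b=o2+s[1]*d2
    return (a+b)/2,np.linalg.norm(a-b)
def blobs(mask,amin=20):
    n,l,s,c=cv2.connectedComponentsWithStats(mask.astype(np.uint8));return [(s[i,4],c[i],np.argwhere(l==i)[:,::-1]) for i in range(1,n) if s[i,4]>=amin]
E
python3 - <<'E'
from h import *
t=cv2.imread("pics/top0.png");s=cv2.imread("pics/scene0.png")
for n,im in(("top",t),("scene",s)):
    h=cv2.cvtColor(im,cv2.COLOR_BGR2HSV)
    m=(h[...,0]>100)&(h[...,0]<128)&(h[...,1]>110)&(h[...,2]>50)
    for a,c,p in blobs(m,15):
        r=cv2.minAreaRect(p.astype(np.float32)); print(n,"blue",a,c.round(1),r, pt(n,c,.045).round(3),pt(n,c,.057).round(3))
    g=(h[...,0]>60)&(h[...,0]<90)&(h[...,1]>110)&(h[...,2]<110)
    for a,c,p in blobs(g,300):
        if c[1]>100:
            b=cv2.boxPoints(cv2.minAreaRect(p.astype(np.float32))); print(n,"green",a,c.round(1),[pt(n,q,.003).round(3).tolist() for q in b])
    d=im.max(2)<45
    for a,c,p in blobs(d,600):
        b=cv2.boxPoints(cv2.minAreaRect(p.astype(np.float32))); print(n,"dark",a,c.round(1),[pt(n,q,.045).round(3).tolist() for q in b])
a=cv2.resize(t[130:235,185:310],None,fx=4,fy=4,interpolation=2)
b=cv2.resize(t[140:215,335:410],None,fx=4,fy=4,interpolation=2)
c=cv2.resize(s[110:200,100:245],None,fx=4,fy=4,interpolation=2)
W=np.zeros((420,800,3),np.uint8);W[:420,:500]=a;W[:300,500:]=b
cv2.imwrite("pics/m1.png",W);cv2.imwrite("pics/m2.png",c)
E
```

```text
top blue 191 [131.9 192.4] ((131.95147705078125, 192.21485900878906), (5.097466945648193, 37.31848907470703), 12.724355697631836) [0.484 0.383] [0.483 0.379]
top dark 1452 [121.4  16.9] [[1.051, 0.525], [1.165, 0.529], [1.166, 0.326], [1.051, 0.324]]
top dark 653 [466.5 256.6] [[0.21, -0.638], [0.319, -0.648], [0.312, -0.835], [0.202, -0.824]]
scene blue 56 [313.7 212.6] ((313.5, 212.5), (9.0, 13.0), 90.0) [0.406 0.118] [0.415 0.121]
scene blue 28 [363.2 211.6] ((363.0, 211.5), (8.0, 5.0), -0.0) [0.331 0.246] [0.341 0.247]
scene blue 16 [406.9 211.2] ((407.0, 211.00001525878906), (6.40000057220459, 4.800000190734863), 36.869895935058594) [0.266 0.359] [0.276 0.359]
scene blue 221 [392.1 273.3] ((392.3005676269531, 272.9537353515625), (5.5910749435424805, 39.99768829345703), 36.25383758544922) [0.491 0.385] [0.499 0.385]
scene blue 82 [277.4 265.9] ((277.2500305175781, 265.7500305175781), (14.142135620117188, 13.435027122497559), 45.0) [0.619 0.106] [0.626 0.109]
scene green 2782 [479.2 108. ] [[-0.275, 0.334], [-0.549, 0.318], [-0.536, 0.599], [-0.275, 0.591]]
scene green 1808 [393.1 284.3] [[0.623, 0.326], [0.322, 0.356], [0.342, 0.462], [0.633, 0.42]]
scene green 3250 [ 35.2 363.1] [[1.192, -0.328], [1.099, -0.433], [0.977, -0.211], [1.078, -0.122]]
scene dark 963 [30.3 46.2] [[0.106, -1.589], [-0.108, -1.535], [0.25, -1.016], [0.414, -1.083]]
scene dark 1895 [124.8  29.3] [[-0.033, -1.223], [-0.432, -1.352], [-0.182, -0.791], [0.142, -0.736]]
scene dark 4496 [329.   69.5] [[-0.727, -0.477], [-0.912, -0.24], [0.032, 0.149], [0.152, -0.023]]
scene dark 4393 [409.5  29.4] [[-0.833, -0.294], [-1.131, 0.223], [-0.452, 0.369], [-0.216, -0.047]]
scene dark 4408 [257.6 225.1] [[0.654, -0.091], [0.33, -0.105], [0.374, 0.077], [0.676, 0.067]]
scene dark 1925 [392.7 284.5] [[0.644, 0.326], [0.351, 0.363], [0.375, 0.465], [0.656, 0.417]]
```

View pics/m1.png

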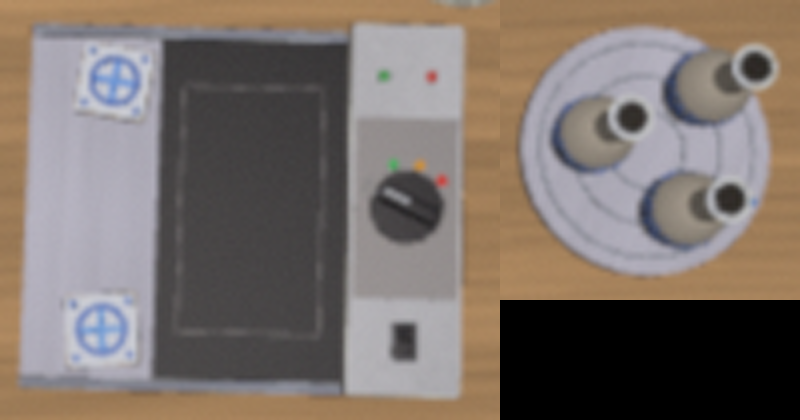

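View pics/m2.png

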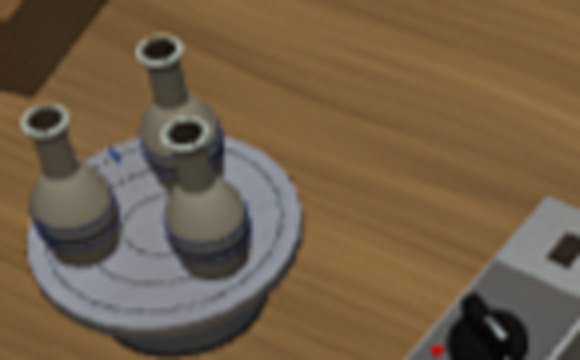

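The crops show the plate corners, the knob with its pointer up-left, the coloured dots, and three vase lips: top A(755,67), B(632,117), C(730,199) ↔ scene (45,121), (185,132), (160,50).

Run:
```python
from h import *
a=lambda x,y:((x+.5)/4-.5+185,(y+.5)/4-.5+130)
b=lambda x,y:((x-500+.5)/4-.5+335,(y+.5)/4-.5+140)
s=lambda x,y:((x+.5)/4-.5+100,(y+.5)/4-.5+110)
for k,p,q in(("A",b(755,67),s(45,121)),("B",b(632,117),s(185,132)),("C",b(730,199),s(160,50))):
    print(k,tri(p,q),pt("top",p,.21),pt("scene",q,.21))
print("table",pt("top",b(645,150),.08))
for k,p,z in(("plate lt",(164,40),.045),("plate lb",(155,378),.045),("plate rt",(350,44),.045),("plate rb",(344,384),.045),("box lt",(352,22),.085),("box lb",(346,398),.085),("box rt",(465,26),.085),("box rb",(461,399),.085),("shelf lt",(34,26),.051),("shelf lb",(20,386),.051),
  ("tile1",(115,81),.057),("tile2",(101,330),.057),("knob skirt",(407,206),.095),("green",(393,165),.085),("orange",(420,165),.085),("red",(442,181),.085),("ptr a",(384,190),.12),("ptr b",(410,203),.12),("bar end",(437,222),.12)):
    print(k,pt("top",a(*p),z).round(4))
t=cv2.imread("pics/top0.png")
h=cv2.cvtColor(t,cv2.COLOR_BGR2HSV)
m=(h[...,0]>100)&(h[...,0]<128)&(h[...,1]>110)
c,p=max([(x[0],x[2]) for x in blobs(m)],key=lambda x:x[0])
r=cv2.boxPoints(cv2.minAreaRect(p.astype(np.float32)));print("rib",[pt("top",q,.045).round(4).tolist() for q in r])
cr=t[145:245,105:160]; g=(cr[...,1].astype(int)-cr[...,2]>15)&(cr[...,1]<110)
al=(cr.min(2)>120)
for nm,mm,z in(("mat",g,.003),("alu",al,.011)):
    q=np.argwhere(mm)[:,::-1]+[105,145];q=q.astype(np.float32); bx=cv2.boxPoints(cv2.minAreaRect(q)); print(nm,len(q),[pt("top",v,z).round(4).tolist() for v in bx],pt("top",bx.mean(0),z).round(4))
s=env.read_state();print(s["eef_pos"],s["ee_rot"])
```

```text
A (array([ 0.57073738, -0.45828373,  0.20734839]), np.float64(0.0008017091406674921)) [ 0.57006174 -0.45675783] [ 0.57267521 -0.45633369]
B (array([ 0.53323903, -0.36265921,  0.21005376]), np.float64(0.0008293312483839757)) [ 0.53304684 -0.36228344] [ 0.53326972 -0.36316345]
C (array([ 0.4712519 , -0.43383852,  0.2085113 ]), np.float64(0.00034862358495744094)) [ 0.47104323 -0.4330648 ] [ 0.47250195 -0.43271913]
table [ 0.5238425  -0.41627533]
plate lt [0.6619 0.0681]
plate lb [0.3739 0.0769]
plate rt [ 0.6574 -0.0915]
plate rb [ 0.3669 -0.0816]
box lt [ 0.667  -0.0904]
box lb [ 0.356  -0.0803]
box rt [ 0.6631 -0.1847]
box rb [ 0.354 -0.174]
shelf lt [0.6733 0.1782]
shelf lb [0.3687 0.1886]
tile1 [0.6241 0.109 ]
tile2 [0.4142 0.1208]
knob skirt [ 0.5114 -0.132 ]
green [ 0.5466 -0.1222]
orange [ 0.5464 -0.1446]
red [ 0.533  -0.1625]
ptr a [ 0.5216 -0.111 ]
ptr b [ 0.511  -0.1316]
bar end [ 0.4955 -0.1529]
rib [[0.4253, 0.4035], [0.5477, 0.3786], [0.5437, 0.3619], [0.4214, 0.3869]]
mat 1371 [[0.3408, 0.4617], [0.6335, 0.4221], [0.6172, 0.3263], [0.3247, 0.368]] [0.4774 0.3948]
alu 707 [[0.3673, 0.4332], [0.6133, 0.3835], [0.6026, 0.3383], [0.3568, 0.3889]] [0.4838 0.3862]
[ 0.28703944 -0.58255536  0.23037521] [-3.13982598e+00  1.63885676e-04  4.57926250e-01]
```

```bash
python3 -m handwheel '[[1,2,4,0],[3,5,8,0],[5,9,10,-5],[7,13,10,-10],[9,17,10,-15],[11,21,10,-20],[13,25,10,-25],[15,29,10,-30],[17,33,10,-37],[19,37,10,-37],[20,40,10,-37.7],[20,41,10,-37.7]]' -1
python3 -m handwheel '[[0,4,0,0],[0,8,0,0],[0,12,0,0],[0,16,0,0],[0,20,0,0],[0,24,0,0],[0,28,0,0],[0,32,0,0],[0,36,0,0],[0,40,0,0],[0,44,0,0],[0,47,0,0]]'
python3 -m handwheel '[[0,4,0,0],[0,8,-1,0],[-0.3,8.6,-4,0],[-0.3,8.6,-8,0],[-0.3,8.6,-12,0],[-0.3,8.6,-15,0],[-0.3,8.6,-17,0],[-0.3,8.6,-17,0]]'
```

```text
t: 1.1
eef_pos: [0.4869, -0.174, 0.331]
ee_rot: [3.142, 0.0, -0.201]
ft_force: [1.1, -0.8, -0.1]
gripper_width: 1.002
t: 2.1
eef_pos: [0.4851, 0.2977, 0.331]
ee_rot: [-3.141, 0.001, -0.197]
ft_force: [-0.2, 0.7, -0.2]
gripper_width: 1.003
t: 2.77
eef_pos: [0.4806, 0.377, 0.1556]
ee_rot: [3.133, 0.007, -0.2]
ft_force: [-0.5, -0.9, -0.1]
gripper_width: 0.997
```

```bash
python3 -m handwheel '[[0,0,-3,0],[0,0,-6,0],[0,0,-9,0],[0,0,-12,0],[0,0,-13.5,0],[0,0,-14.4,0],[0,0,-14.4,0],[0,0,-14.4,0]]'
python3 -m handwheel '[[0,0,0,0],[0,0,0,0],[0,0,0,0],[0,0,0,0],[0,0,0,0],[0,0,0,0],[0,0,0,0],[0,0,0,0],[0,0,0,0],[0,0,0,0]]' 1
python3 -m handwheel '[[0,0,1,0],[0,0,2,0],[0,0,4,0],[0,0,6,0],[0,0,8,0],[0,0,10,0],[0,0,10,0],[0,0,10,0]]'
python3 - <<'E'
from h import *
cv2.imwrite("pics/g1s.png",env.snapshot("scene"));cv2.imwrite("pics/g1.png",np.hstack([cv2.resize(cv2.imread("pics/g1s.png")[150:330,240:450],None,fx=2,fy=2),cv2.resize(env.snapshot("top")[100:280,80:280],None,fx=1.8,fy=2)]))
E
```

```text
t: 3.43
eef_pos: [0.4842, 0.3809, 0.0186]
ee_rot: [-3.14, -0.001, -0.2]
ft_force: [-0.2, -0.1, 0.7]
gripper_width: 1.001
t: 4.27
eef_pos: [0.484, 0.3815, 0.0183]
ee_rot: [-3.139, -0.001, -0.2]
ft_force: [0.2, 2.5, 5.2]
gripper_width: 0.154
t: 4.93
eef_pos: [0.4837, 0.3797, 0.1181]
ee_rot: [-3.141, -0.001, -0.201]
ft_force: [-0.6, -0.2, -2.1]
gripper_width: 0.149
```

View pics/g1.png

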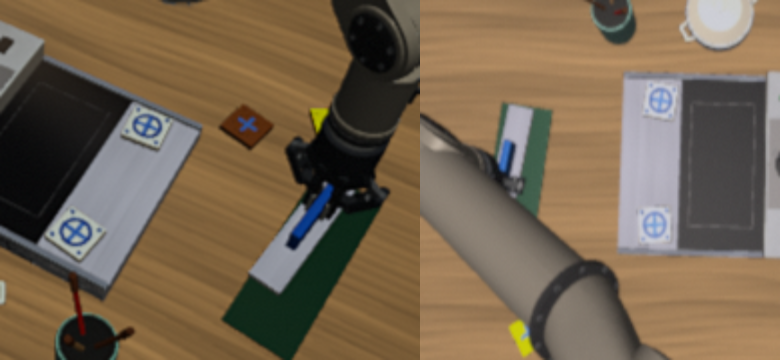

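```bash
python3 -m handwheel '[[0.5,-2,1,1],[1,-5,1,3],[1.5,-8,1,5],[2,-11,1,7],[2.5,-14,1,9],[3,-16.5,1,9.6],[3.7,-18,0,9.6],[3.7,-18.5,0,9.6],[3.7,-18.5,0,9.6],[3.7,-18.5,0,9.6],[3.7,-18.5,0,9.6]]'
python3 - <<'E'
from h import *
cv2.imwrite("pics/a.png",np.hstack([cv2.resize(env.snapshot("scene")[150:330,200:410],None,fx=2,fy=2),cv2.resize(env.snapshot("top")[100:280,120:320],None,fx=1.8,fy=2)]))
print(env.read_state()["eef_pos"],env.read_state()["ee_rot"])
E
```

```text
t: 5.95
eef_pos: [0.5197, 0.1977, 0.1173]
ee_rot: [-3.14, 0.0, -0.029]
ft_force: [-0.3, 0.4, -1.2]
gripper_width: 0.151
[0.51989645 0.19738467 0.11755395] [-3.14042939e+00 -1.28549606e-04 -2.93540233e-02]
```

View pics/a.png

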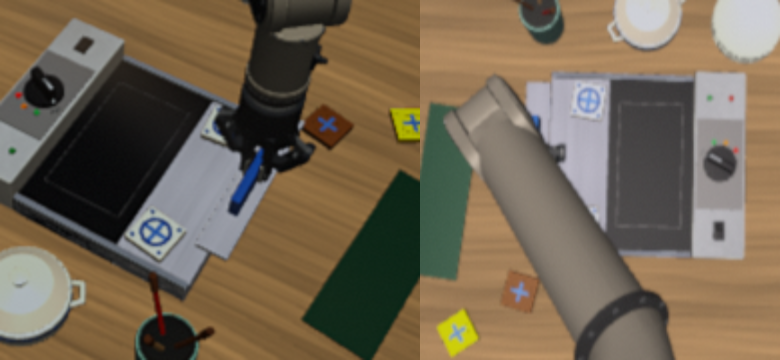

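```bash
python3 -m handwheel '[[0,0,-1.5,0],[0,0,-3,0],[0,0,-4,0],[0,0,-4.7,0],[0,0,-5.1,0],[0,0,-5.4,0],[0,0,-5.4,0],[0,0,-5.4,0],[0,0,-5.4,0]]'
python3 -m handwheel '[[0,-1,0,0],[0,-2,0,0],[0,-2.8,0,0],[-0.1,-3.6,0,0],[-0.1,-4.4,0,0],[-0.2,-5.2,0,0],[-0.2,-6,0,0],[-0.2,-6.8,0,0],[-0.2,-7.6,0,0],[-0.3,-8.4,0,0],[-0.3,-9.2,0,0],[-0.3,-10,0,0]]'
python3 - <<'E'
from h import *
cv2.imwrite("pics/b.png",np.hstack([cv2.resize(env.snapshot("scene")[150:330,200:410],None,fx=2,fy=2),cv2.resize(env.snapshot("top")[100:280,120:320],None,fx=1.8,fy=2)]))
print(env.read_state()["eef_pos"],env.read_state()["ee_rot"])
E
```

```text
t: 6.8
eef_pos: [0.5209, 0.1953, 0.0639]
ee_rot: [-3.141, -0.001, -0.033]
ft_force: [-0.0, -0.1, -3.1]
gripper_width: 0.15
t: 7.8
eef_pos: [0.5173, 0.0944, 0.0634]
ee_rot: [3.142, -0.0, -0.032]
ft_force: [-0.1, 2.3, -1.3]
gripper_width: 0.15
[0.5171848  0.09236619 0.06305777] [ 3.13928171e+00  8.75650906e-04 -3.50938783e-02]
```

View pics/b.png

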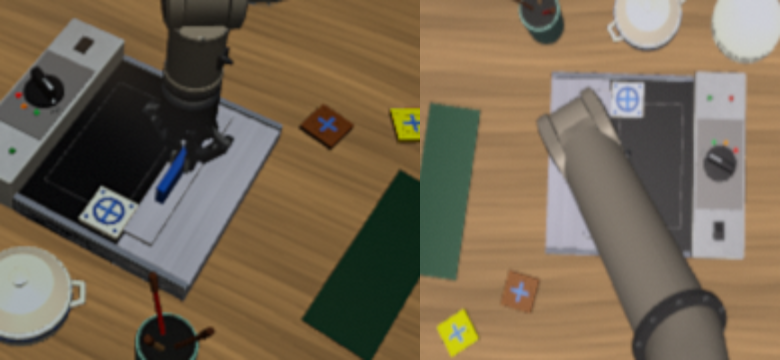

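```bash
python3 -m handwheel '[[0,-0.8,0,0],[0,-1.6,0,0],[0,-2.4,0,0],[0,-3.2,0,0],[-0.1,-4,0,0],[-0.1,-4.8,0,0],[-0.1,-5.6,0,0],[-0.2,-6.4,0,0],[-0.2,-7.2,0,0],[-0.2,-8,0,0],[-0.3,-8.6,0,0],[-0.3,-9,0,0]]'
python3 -m handwheel '[[0,-0.1,0,0],[0,-0.2,0,0],[0,-0.3,0,0],[0,-0.4,0,0],[0,-0.5,0,0],[0,-0.5,0,0],[0,-0.5,0,0],[0,-0.5,0,0]]'
python3 -m handwheel '[[0,-0.1,0,0],[0,-0.2,0,0],[0,-0.3,0,0],[0,-0.4,0,0],[0,-0.4,0,0],[0,-0.4,0,0]]'
```

```text
t: 8.9
eef_pos: [0.5142, 0.0039, 0.0633]
ee_rot: [3.141, 0.0, -0.034]
ft_force: [-0.6, 0.6, -2.9]
gripper_width: 0.152
t: 9.57
eef_pos: [0.5144, 0.0001, 0.0634]
ee_rot: [3.141, -0.0, -0.032]
ft_force: [0.6, 0.7, -1.9]
gripper_width: 0.154
t: 10.07
eef_pos: [0.5146, -0.003, 0.0634]
ee_rot: [-3.14, -0.0, -0.033]
ft_force: [-0.2, 4.1, -2.4]
gripper_width: 0.15
```

```bash
python3 -m handwheel '[[0,-0.1,0,0],[0,-0.2,0,0],[0,-0.3,0,0],[0,-0.4,0,0],[0,-0.4,0,0],[0,-0.4,0,0]]'
python3 -m handwheel '[[0,-0.1,0,0],[0,-0.2,0,0],[0,-0.3,0,0],[0,-0.3,0,0],[0,-0.3,0,0]]'
```

```text
t: 10.57
eef_pos: [0.5146, -0.0032, 0.0636]
ee_rot: [-3.136, -0.001, -0.031]
ft_force: [-0.6, 10.6, -1.9]
gripper_width: 0.156
t: 10.98
eef_pos: [0.5146, -0.0033, 0.0637]
ee_rot: [-3.132, -0.001, -0.03]
ft_force: [-1.0, 16.9, -1.9]
gripper_width: 0.149
```

```bash
python3 -m handwheel '[[0,0.7,0,0],[0,1.5,0,0],[0,2.5,0.5,0],[0,3.5,1.5,0],[0,4.5,3,0],[0,6,5,0],[0,8,7,0],[0,11,8,0],[0,14,8,0],[0,17,8,0],[0,20,8,0],[0,23,8,0]]'
python3 - <<'E'
from h import *
print(env.read_state()["eef_pos"],env.read_state()["ee_rot"])
t=env.snapshot("top");s=env.snapshot("scene");cv2.imwrite("pics/t2.png",t);cv2.imwrite("pics/s2.png",s)
cv2.imwrite("pics/c.png",np.hstack([cv2.resize(s[150:330,170:380],None,fx=2,fy=2),cv2.resize(t[100:280,120:320],None,fx=1.8,fy=2)]))
E
```

```text
t: 11.98
eef_pos: [0.5145, 0.2204, 0.1446]
ee_rot: [3.141, -0.002, -0.033]
ft_force: [0.2, -0.2, -2.4]
gripper_width: 0.154
[0.51454856 0.22044953 0.14461142] [ 3.14090248e+00 -1.71530114e-03 -3.28919602e-02]
```

View pics/c.png

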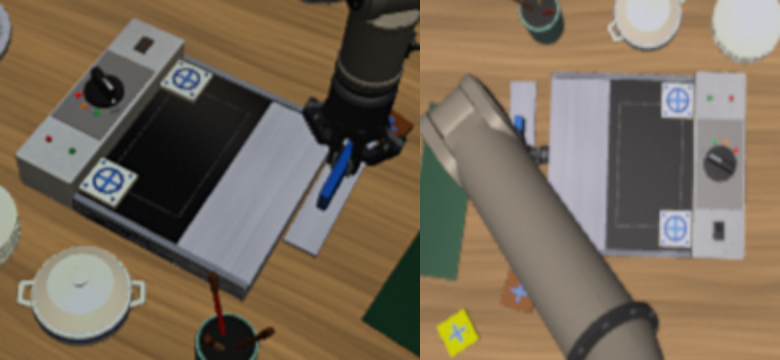

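The tiles are against the box face. Next the straightedge goes back to the mat.

```bash
python3 -m handwheel '[[-0.5,3,0,-1],[-1,6,0,-2],[-1.5,9,0,-3],[-2.5,12,0,-4],[-3,15,0,-5],[-3.5,17.3,0,-5.9],[-3.5,17.3,-2,-5.9],[-3.5,17.3,-5,-5.9],[-3.5,17.3,-8,-5.9],[-3.5,17.3,-10,-5.9],[-3.5,17.3,-11,-5.9],[-3.5,17.3,-11,-5.9]]'
python3 -m handwheel '[[0,0,-0.4,0],[0,0,-0.8,0],[0,0,-1.1,0],[0,0,-1.3,0],[0,0,-1.4,0],[0,0,-1.4,0],[0,0,-1.4,0]]'
```

```text
t: 13.08
eef_pos: [0.4784, 0.3904, 0.0314]
ee_rot: [3.138, 0.003, -0.136]
ft_force: [0.0, -0.4, -2.1]
gripper_width: 0.15
t: 13.67
eef_pos: [0.4795, 0.3922, 0.0196]
ee_rot: [-3.141, -0.0, -0.136]
ft_force: [-0.3, -0.6, -2.4]
gripper_width: 0.152
```

```bash
python3 -m handwheel '[[0,0,-0.1,0],[0,0,-0.15,0],[0,0,-0.15,0],[0,0,-0.15,0],[0,0,-0.15,0]]'
python3 -m handwheel '[[0,0,0,0],[0,0,0,0],[0,0,0,0],[0,0,0,0],[0,0,0,0],[0,0,0,0],[0,0,0,0],[0,0,0,0],[0,0,0,0]]' -1
python3 -m handwheel '[[0,0,1,0],[0,0,3,0],[0,0,6,0],[0,0,10,0],[0,0,14,0],[0,0,18,0],[0,0,22,0],[0,0,26,0],[0,0,29,0],[0,-4,29,2],[0,-8,29,4],[0,-12,29,6]]'
python3 -m handwheel '[[0.5,-4,0,0],[1,-8,0,0],[1.5,-12,0,0],[2,-16,0,0],[3,-20,0,0],[4,-24,0,0],[5,-28,0,0],[5.4,-32,0,0],[5.4,-36,0,0],[5.4,-40,0,0],[5.4,-44,0,0],[5.4,-48,0,0]]'
python3 -m handwheel '[[0,-4,0,0],[0,-8,0,0],[0,-12,0,0],[0,-15,0,0],[0,-15.5,0,0],[0,-15.5,0,0],[0,-15.5,0,0]]'
python3 - <<'E'
from h import *
print(env.read_state()["eef_pos"],env.read_state()["ee_rot"])
t=env.snapshot("top");s=env.snapshot("scene");cv2.imwrite("pics/t3.png",t);cv2.imwrite("pics/s3.png",s)
cv2.imwrite("pics/d.png",np.hstack([cv2.resize(s[90:210,90:230],None,fx=2.8,fy=3),cv2.resize(t[130:250,100:230],None,fx=2.8,fy=3)]))
E
```

```text
t: 14.08
eef_pos: [0.4796, 0.3923, 0.0183]
ee_rot: [-3.141, -0.0, -0.136]
ft_force: [-0.8, -0.7, 2.8]
gripper_width: 0.15
t: 14.83
eef_pos: [0.4794, 0.3921, 0.0178]
ee_rot: [3.142, 0.0, -0.136]
ft_force: [0.7, -0.1, -0.3]
gripper_width: 1.0
t: 15.83
eef_pos: [0.4788, 0.2717, 0.3092]
ee_rot: [-3.141, -0.002, -0.026]
ft_force: [0.4, -0.4, 0.7]
gripper_width: 0.999
t: 16.83
eef_pos: [0.533, -0.2094, 0.3089]
ee_rot: [3.141, -0.001, -0.03]
ft_force: [0.2, 0.1, -0.1]
gripper_width: 0.999
t: 17.42
eef_pos: [0.5337, -0.3617, 0.3081]
ee_rot: [-3.14, -0.0, -0.03]
ft_force: [0.6, 0.0, -0.7]
gripper_width: 0.999
[ 0.53368443 -0.36173709  0.30811341] [-3.14023965e+00 -4.73533111e-04 -3.01117427e-02]
```

View pics/d.png

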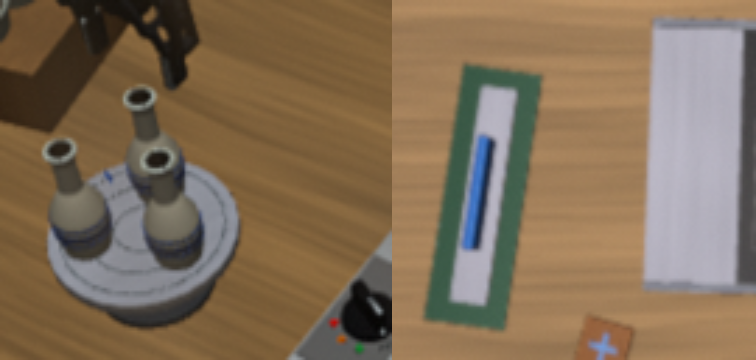

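```bash
python3 -m handwheel '[[0,0,-2,0],[0,0,-4,0],[0,0,-6,0],[0,-0.1,-8,0],[0,-0.1,-10,0],[0,-0.1,-12,0],[0,-0.1,-13.5,0],[0,-0.1,-14.2,0],[0,-0.1,-14.2,0],[0,-0.1,-14.2,0]]'
python3 -m handwheel '[[0,0,0,0],[0,0,0,0],[0,0,0,0],[0,0,0,0],[0,0,0,0],[0,0,0,0],[0,0,0,0],[0,0,0,0],[0,0,0,0],[0,0,0,0]]' 1
python3 -m handwheel '[[0,0,0.5,0],[0,0,1.2,0],[0,0,2.2,0],[0,0,3.5,0],[0,0,5,0],[0,0,7,0],[0,0,9,0],[0,0,10,0],[0,0,10,0],[0,0,10,0]]'
python3 - <<'E'
from h import *
t=env.snapshot("top");s=env.snapshot("scene");cv2.imwrite("pics/t3.png",t)
cv2.imwrite("pics/e.png",np.hstack([cv2.resize(s[60:210,80:230],None,fx=2.6,fy=2.6),cv2.resize(t[110:260,270:420],None,fx=2.6,fy=2.6)]))
E
```

```text
t: 18.35
eef_pos: [0.5341, -0.363, 0.1666]
ee_rot: [3.141, -0.001, -0.029]
ft_force: [0.0, 1.4, -0.6]
gripper_width: 1.004
t: 19.18
eef_pos: [0.5327, -0.3637, 0.1648]
ee_rot: [-3.141, 0.002, -0.031]
ft_force: [-0.1, -0.6, -2.1]
gripper_width: 0.319
t: 20.02
eef_pos: [0.5336, -0.364, 0.2667]
ee_rot: [3.141, -0.001, -0.031]
ft_force: [0.1, 0.6, -3.2]
gripper_width: 0.314
```

View pics/e.png

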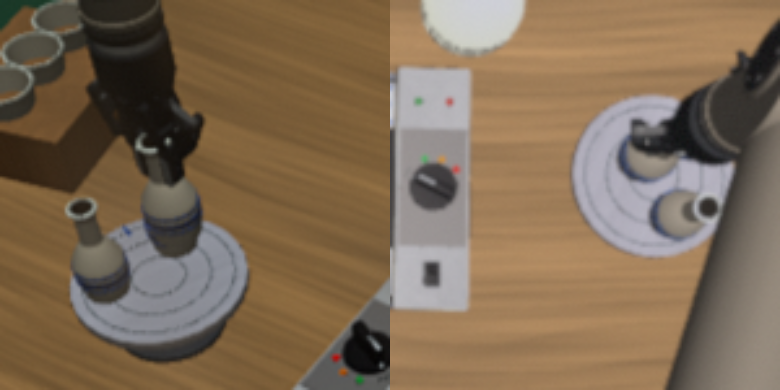

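```bash
python3 -m handwheel '[[0.3,1,0.5,0],[0.8,3,1,0],[1.3,6,1,0],[2,10,1,0],[2.8,14,1,0],[3.5,18,1,0],[4.2,22,1,0],[5,26,1,0],[5.6,30,1,0],[6.2,33,1,0],[6.5,35,1,0],[6.6,36.5,1,0]]'
python3 -m handwheel '[[0,0.6,0,0],[0,1,-1,0],[0,1,-3,0],[0,1,-5,0],[0,1,-7,0],[0,1,-9,0],[0,1,-10.5,0],[0,1,-11.5,0],[0,1,-12.2,0],[0,1,-12.6,0],[0,1,-12.6,0],[0,1,-12.6,0]]'
```

```text
t: 21.12
eef_pos: [0.5989, 0.0061, 0.2753]
ee_rot: [-3.14, 0.001, -0.025]
ft_force: [0.2, -0.3, -2.6]
gripper_width: 0.315
t: 22.12
eef_pos: [0.5999, 0.0109, 0.1504]
ee_rot: [3.142, -0.001, -0.031]
ft_force: [-0.1, 0.4, -3.2]
gripper_width: 0.314
```

Underside is about 64–66 mm up; lowering the last ~19 mm slowly until contact.

```bash
python3 -m handwheel '[[0,0,-0.4,0],[0,0,-0.8,0],[0,0,-1.1,0],[0,0,-1.4,0],[0,0,-1.6,0],[0,0,-1.7,0],[0,0,-1.7,0],[0,0,-1.7,0]]'
python3 -m handwheel '[[0,0,-0.1,0],[0,0,-0.15,0],[0,0,-0.2,0],[0,0,-0.2,0],[0,0,-0.2,0]]'
```

```text
t: 22.78
eef_pos: [0.5994, 0.0111, 0.1329]
ee_rot: [3.142, -0.0, -0.031]
ft_force: [-0.0, 0.7, -2.3]
gripper_width: 0.317
t: 23.2
eef_pos: [0.5994, 0.0111, 0.1308]
ee_rot: [3.142, 0.0, -0.031]
ft_force: [-0.3, 0.4, -2.1]
gripper_width: 0.318
```

```bash
python3 -m handwheel '[[0,0,-0.1,0],[0,0,-0.1,0],[0,0,-0.1,0],[0,0,-0.1,0]]'
python3 -m handwheel '[[0,0,-0.1,0],[0,0,-0.1,0],[0,0,-0.1,0],[0,0,-0.1,0]]'
```

```text
t: 23.53
eef_pos: [0.5994, 0.0111, 0.1298]
ee_rot: [3.141, 0.0, -0.031]
ft_force: [0.5, 0.1, -3.5]
gripper_width: 0.317
t: 23.87
eef_pos: [0.5994, 0.0111, 0.1288]
ee_rot: [3.141, 0.0, -0.031]
ft_force: [0.6, 0.4, -3.6]
gripper_width: 0.318
```

```bash
python3 -m handwheel '[[0,0,-0.1,0],[0,0,-0.1,0],[0,0,-0.1,0],[0,0,-0.1,0]]'
python3 -m handwheel '[[0,0,-0.1,0],[0,0,-0.1,0],[0,0,-0.1,0],[0,0,-0.1,0]]'
python3 - <<'E'
from h import *
s=env.snapshot("scene")
cv2.imwrite("pics/f.png",cv2.resize(s[130:300,170:350],None,fx=3,fy=3,interpolation=2))
E
```

```text
t: 24.2
eef_pos: [0.5994, 0.0111, 0.1279]
ee_rot: [3.142, -0.0, -0.031]
ft_force: [0.2, 0.4, -1.8]
gripper_width: 0.318
t: 24.53
eef_pos: [0.5994, 0.0111, 0.1268]
ee_rot: [3.141, 0.0, -0.031]
ft_force: [-0.5, -0.6, -2.6]
gripper_width: 0.316
```

View pics/f.png

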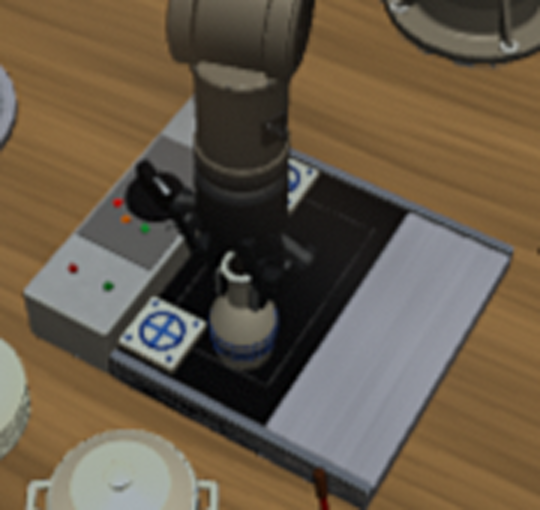

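```bash
python3 - <<'E'
from h import *
for z in(.04,.045,.05,.055,.06):
    th=np.linspace(0,6.28,60);q=np.array([px("scene",(.5994+.024*np.cos(a),.011+.024*np.sin(a),z)) for a in th])
    print(z,"foot low",q[q[:,1].argmax()].round(1),"lip",px("scene",(.5994,.011,z+.13)).round(1))
print("obs lip",(237/3+170,265/3+130),"foot",(243/3+170,370/3+130))
E
python3 -m handwheel '[[0,0,-0.1,0],[0,0,-0.1,0],[0,0,-0.1,0],[0,0,-0.1,0]]'
python3 -m handwheel '[[0,0,-0.1,0],[0,0,-0.1,0],[0,0,-0.1,0],[0,0,-0.1,0]]'
```

```text
0.04 foot low [250.4 254.3] lip [250.2 219.2]
0.045 foot low [250.4 253.3] lip [250.2 218. ]
0.05 foot low [250.4 252.4] lip [250.2 216.9]
0.055 foot low [250.4 251.4] lip [250.2 215.7]
0.06 foot low [250.4 250.4] lip [250.2 214.5]
obs lip (249.0, 218.33333333333331) foot (251.0, 253.33333333333331)
t: 24.92
eef_pos: [0.5997, 0.0112, 0.1265]
ee_rot: [3.142, -0.001, -0.031]
ft_force: [-1.9, 0.1, 2.5]
gripper_width: 0.317
t: 25.25
eef_pos: [0.6002, 0.0113, 0.1264]
ee_rot: [3.142, -0.002, -0.031]
ft_force: [-2.5, -0.0, 7.9]
gripper_width: 0.318
```

```bash
python3 -m handwheel '[[0,0,0.15,0],[0,0,0.15,0],[0,0,0.15,0]]'
python3 -m handwheel '[[0,0,0,0],[0,0,0,0],[0,0,0,0],[0,0,0,0],[0,0,0,0],[0,0,0,0],[0,0,0,0],[0,0,0,0],[0,0,0,0]]' -1
python3 -m handwheel '[[0,0,1,0],[0,0,2.5,0],[0,0,4.5,0],[0,0,7,0],[0,0,10,0],[0,0,13,0],[0,0,16,0],[0,0,18,0],[0,-4,18,0],[0,-8,18,0],[0,-12,18,0],[0,-16,18,0]]'
python3 -m handwheel '[[0,-4,0,0],[0,-8,0,0],[0,-12,0,0],[0,-14,0,0],[0,-14,0,0],[0,-14,0,0]]'
python3 - <<'E'
from h import *
print(env.read_state()["eef_pos"],env.read_state()["ee_rot"])
t=env.snapshot("top");s=env.snapshot("scene");cv2.imwrite("pics/t4.png",t);cv2.imwrite("pics/s4.png",s)
cv2.imwrite("pics/i.png",np.hstack([cv2.resize(s[90:270,90:290],None,fx=2,fy=2),cv2.resize(t[120:300,220:420],None,fx=2,fy=2)]))
E
```

```text
t: 25.5
eef_pos: [0.5996, 0.0111, 0.1265]
ee_rot: [3.142, -0.0, -0.031]
ft_force: [-0.7, 0.3, 2.3]
gripper_width: 0.321
t: 26.25
eef_pos: [0.5994, 0.0111, 0.1263]
ee_rot: [3.141, -0.0, -0.031]
ft_force: [-0.1, 0.8, 0.5]
gripper_width: 1.0
t: 27.25
eef_pos: [0.5992, -0.1504, 0.3077]
ee_rot: [3.141, -0.002, -0.03]
ft_force: [0.8, -0.7, -1.2]
gripper_width: 1.0
t: 27.75
eef_pos: [0.5989, -0.2905, 0.3066]
ee_rot: [-3.141, -0.0, -0.034]
ft_force: [0.7, 0.5, -0.4]
gripper_width: 0.996
[ 0.59885454 -0.29053413  0.30659913] [-3.14142761e+00 -3.47605844e-05 -3.39997096e-02]
```

View pics/i.png

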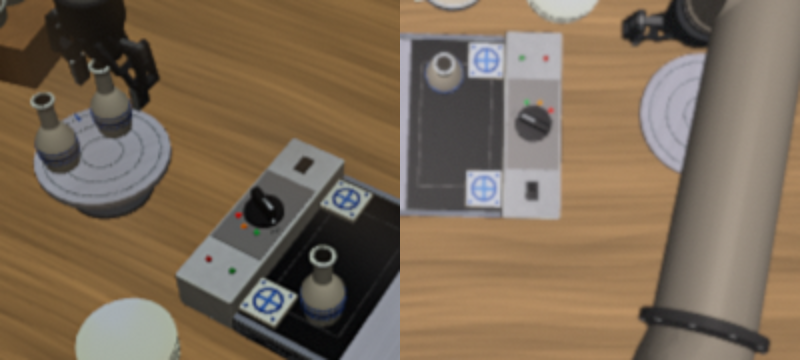

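Vase B stands upright on the plate; A and C have hardly moved (scene lips (111,139.5), (139.5,123)). Next is A at about (0.571,-0.457).

```bash
python3 -m handwheel '[[-0.8,-4,0,0],[-1.6,-8,0,0],[-2.4,-12,0,0],[-2.8,-15,0,0],[-2.8,-16.6,0,0],[-2.8,-16.6,-3,0],[-2.8,-16.6,-6,0],[-2.8,-16.6,-9,0],[-2.8,-16.6,-11.5,0],[-2.8,-16.6,-13,0],[-2.8,-16.6,-14,0],[-2.8,-16.6,-14,0]]'
python3 -m handwheel '[[0,0,0,0],[0,0,0,0]]'
python3 -m handwheel '[[0,0,0,0],[0,0,0,0],[0,0,0,0],[0,0,0,0],[0,0,0,0],[0,0,0,0],[0,0,0,0],[0,0,0,0],[0,0,0,0],[0,0,0,0]]' 1
python3 -m handwheel '[[0,0,0.5,0],[0,0,1.2,0],[0,0,2.2,0],[0,0,3.5,0],[0,0,5,0],[0,0,7,0],[0,0,9,0],[0,0,11,0],[0,0,13,0],[0,0,13,0],[0,0,13,0]]'
```

```text
t: 28.85
eef_pos: [0.5713, -0.4521, 0.1641]
ee_rot: [-3.138, 0.003, -0.028]
ft_force: [-0.5, -0.1, -0.0]
gripper_width: 1.004
t: 29.02
eef_pos: [0.5728, -0.4548, 0.1684]
ee_rot: [3.14, -0.003, -0.03]
ft_force: [0.5, -0.9, 0.5]
gripper_width: 0.999
t: 29.85
eef_pos: [0.5709, -0.4545, 0.1653]
ee_rot: [-3.141, 0.002, -0.031]
ft_force: [-0.0, -0.3, -1.7]
gripper_width: 0.309
t: 30.77
eef_pos: [0.5722, -0.4553, 0.2989]
ee_rot: [3.139, -0.004, -0.031]
ft_force: [-0.4, -0.2, -2.8]
gripper_width: 0.304
```

```bash
python3 -m handwheel '[[-0.2,1,0,0],[-0.4,3,0,0],[-0.8,6,0,0],[-1.2,10,0,0],[-1.8,14,0,0],[-2.4,18,0,0],[-3,22,0,0],[-3.5,26,0,0],[-4,30,0,0],[-4.5,34,0,0],[-5,38,0,0],[-5.7,41,0,0]]'
python3 -m handwheel '[[0,2,0,0],[0,4,0,0],[0,5.2,0,0],[0,5.9,-1,0],[0,5.9,-3,0],[0,5.9,-5,0],[0,5.9,-7,0],[0,5.9,-9,0],[0,5.9,-11,0],[0,5.9,-12.5,0],[0,5.9,-13.5,0],[0,5.9,-14,0]]'
python3 -m handwheel '[[0,0,-0.3,0],[0,0,-0.6,0],[0,0,-0.6,0],[0,0,-0.6,0]]'
```

```text
t: 31.77
eef_pos: [0.5123, -0.04, 0.2948]
ee_rot: [-3.14, 0.003, -0.027]
ft_force: [-0.5, 0.9, -2.3]
gripper_width: 0.306
t: 32.77
eef_pos: [0.5126, 0.013, 0.1538]
ee_rot: [3.141, 0.004, -0.032]
ft_force: [0.5, 0.5, -1.5]
gripper_width: 0.304
t: 33.1
eef_pos: [0.5149, 0.014, 0.1509]
ee_rot: [3.141, -0.001, -0.031]
ft_force: [0.6, -0.6, -1.2]
gripper_width: 0.305
```

```bash
python3 -m handwheel '[[0,0,-0.4,0],[0,0,-0.8,0],[0,0,-1.1,0],[0,0,-1.4,0],[0,0,-1.7,0],[0,0,-1.9,0],[0,0,-1.9,0],[0,0,-1.9,0]]'
python3 -m handwheel '[[0,0,-0.1,0],[0,0,-0.2,0],[0,0,-0.3,0],[0,0,-0.3,0],[0,0,-0.3,0]]'
python3 -m handwheel '[[0,0,-0.1,0],[0,0,-0.2,0],[0,0,-0.2,0],[0,0,-0.2,0]]'
```

```text
t: 33.77
eef_pos: [0.5143, 0.0141, 0.1312]
ee_rot: [3.142, 0.0, -0.031]
ft_force: [0.2, 0.1, -2.2]
gripper_width: 0.304
t: 34.18
eef_pos: [0.5144, 0.0141, 0.1283]
ee_rot: [3.141, 0.0, -0.031]
ft_force: [-0.2, -0.6, -2.4]
gripper_width: 0.309
t: 34.52
eef_pos: [0.5143, 0.014, 0.1263]
ee_rot: [3.141, 0.0, -0.031]
ft_force: [0.0, -0.2, -2.1]
gripper_width: 0.307
```

```bash
python3 -m handwheel '[[0,0,-0.1,0],[0,0,-0.15,0],[0,0,-0.15,0],[0,0,-0.15,0]]'
python3 -m handwheel '[[0,0,-0.1,0],[0,0,-0.15,0],[0,0,-0.15,0],[0,0,-0.15,0]]'
```

```text
t: 34.85
eef_pos: [0.5143, 0.0141, 0.1248]
ee_rot: [3.141, 0.0, -0.031]
ft_force: [0.1, -0.3, -3.0]
gripper_width: 0.306
t: 35.18
eef_pos: [0.5148, 0.0141, 0.1243]
ee_rot: [3.141, -0.001, -0.031]
ft_force: [-2.6, -0.2, 5.4]
gripper_width: 0.305
```

```bash
python3 -m handwheel '[[0,0,0.1,0],[0,0,0.1,0]]'
python3 -m handwheel '[[0,0,0,0],[0,0,0,0],[0,0,0,0],[0,0,0,0],[0,0,0,0],[0,0,0,0],[0,0,0,0],[0,0,0,0],[0,0,0,0]]' -1
python3 -m handwheel '[[0,0,1,0],[0,0,2.5,0],[0,0,4.5,0],[0,0,7,0],[0,0,10,0],[0,0,13,0],[0,0,16,0],[0,0,18,0],[0,-4,18,0],[0,-8,18,0],[0,-12,18,0],[0,-16,18,0]]'
python3 -m handwheel '[[-1,-4,0,0],[-2,-8,0,0],[-3,-12,0,0],[-4,-16,0,0],[-4,-19,0,0],[-4,-19,0,0],[-4,-19,0,0]]'
python3 - <<'E'
from h import *
print(env.read_state()["eef_pos"],env.read_state()["ee_rot"])
t=env.snapshot("top");s=env.snapshot("scene");cv2.imwrite("pics/t5.png",t);cv2.imwrite("pics/s5.png",s)
cv2.imwrite("pics/j.png",np.hstack([cv2.resize(s[90:270,90:290],None,fx=2,fy=2),cv2.resize(t[120:300,220:420],None,fx=2,fy=2)]))
E
```

```text
t: 35.35
eef_pos: [0.5146, 0.0141, 0.1244]
ee_rot: [-3.142, -0.001, -0.031]
ft_force: [0.7, -0.6, 0.4]
gripper_width: 0.305
t: 36.1
eef_pos: [0.5144, 0.0141, 0.1243]
ee_rot: [3.141, 0.0, -0.031]
ft_force: [-0.5, 0.4, -0.3]
gripper_width: 0.997
t: 37.1
eef_pos: [0.5142, -0.1474, 0.3056]
ee_rot: [3.141, -0.002, -0.03]
ft_force: [0.6, -0.0, 0.9]
gripper_width: 1.002
t: 37.68
eef_pos: [0.4735, -0.3379, 0.3046]
ee_rot: [-3.142, -0.0, -0.035]
ft_force: [0.2, 1.7, 0.2]
gripper_width: 0.999
[ 0.47351412 -0.33793413  0.30464378] [-3.14152752e+00 -1.64525610e-04 -3.51327596e-02]
```

View pics/j.png

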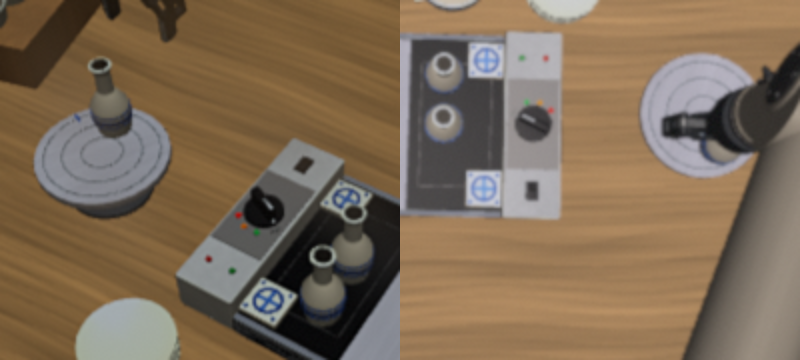

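Two vases stand upright on the plate, and C's lip is unchanged at scene (139.5,123).

```bash
python3 -m handwheel '[[0,-3,0,0],[0,-6,0,0],[-0.1,-8.5,0,0],[-0.1,-9.5,0,0],[-0.1,-9.5,0,0],[-0.1,-9.5,-3,0],[-0.1,-9.5,-6,0],[-0.1,-9.5,-9,0],[-0.1,-9.5,-11.5,0],[-0.1,-9.5,-13,0],[-0.1,-9.5,-13.8,0],[-0.1,-9.5,-13.8,0]]'
python3 -m handwheel '[[0,0,0,0],[0,0,0,0]]'
python3 -m handwheel '[[0,0,0,0],[0,0,0,0],[0,0,0,0],[0,0,0,0],[0,0,0,0],[0,0,0,0],[0,0,0,0],[0,0,0,0],[0,0,0,0],[0,0,0,0]]' 1
python3 -m handwheel '[[0,0,0.5,0],[0,0,1.2,0],[0,0,2.2,0],[0,0,3.5,0],[0,0,5,0],[0,0,7,0],[0,0,9,0],[0,0,11,0],[0,0,13,0],[0,0,13,0],[0,0,13,0]]'
```

```text
t: 38.78
eef_pos: [0.4736, -0.4277, 0.1648]
ee_rot: [-3.138, 0.002, -0.028]
ft_force: [-0.6, 0.7, 0.4]
gripper_width: 1.001
t: 38.95
eef_pos: [0.4748, -0.4307, 0.1682]
ee_rot: [3.14, -0.003, -0.03]
ft_force: [0.3, 0.2, 0.5]
gripper_width: 1.003
t: 39.78
eef_pos: [0.4729, -0.4305, 0.1655]
ee_rot: [-3.141, 0.001, -0.031]
ft_force: [-0.6, -0.6, -3.5]
gripper_width: 0.322
t: 40.7
eef_pos: [0.4741, -0.4314, 0.2985]
ee_rot: [3.139, -0.003, -0.031]
ft_force: [-1.1, -0.3, -2.4]
gripper_width: 0.323
```

```bash
python3 -m handwheel '[[0,1,0,0],[-0.2,3,0,0],[-0.5,6,0,0],[-0.9,10,0,0],[-1.3,14,0,0],[-1.8,18,0,0],[-2.3,22,0,0],[-2.8,26,0,0],[-3.3,30,0,0],[-3.8,34,0,0],[-4.1,37,0,0],[-4.3,40,0,0]]'
python3 -m handwheel '[[0,2,0,0],[0,3.5,0,0],[0,4.5,0,0],[0,4.8,-1,0],[0,4.8,-3,0],[0,4.8,-5,0],[0,4.8,-7,0],[0,4.8,-9,0],[0,4.8,-11,0],[0,4.8,-12.5,0],[0,4.8,-13.5,0],[0,4.8,-14,0]]'
python3 -m handwheel '[[0,0,-0.3,0],[0,0,-0.6,0],[0,0,-0.6,0],[0,0,-0.6,0]]'
```

```text
t: 41.7
eef_pos: [0.428, -0.0282, 0.2948]
ee_rot: [3.141, 0.003, -0.029]
ft_force: [0.2, 0.1, -2.9]
gripper_width: 0.318
t: 42.7
eef_pos: [0.4286, 0.0162, 0.154]
ee_rot: [3.141, 0.004, -0.032]
ft_force: [0.1, -0.6, -2.3]
gripper_width: 0.319
t: 43.03
eef_pos: [0.4309, 0.017, 0.1509]
ee_rot: [3.141, -0.001, -0.031]
ft_force: [-0.1, 0.5, -2.4]
gripper_width: 0.323
```

```bash
python3 -m handwheel '[[0,0,-0.4,0],[0,0,-0.8,0],[0,0,-1.1,0],[0,0,-1.4,0],[0,0,-1.7,0],[0,0,-1.9,0],[0,0,-1.9,0],[0,0,-1.9,0]]'
python3 -m handwheel '[[0,0,-0.1,0],[0,0,-0.2,0],[0,0,-0.3,0],[0,0,-0.3,0],[0,0,-0.3,0]]'
python3 -m handwheel '[[0,0,-0.1,0],[0,0,-0.15,0],[0,0,-0.15,0],[0,0,-0.15,0]]'
python3 -m handwheel '[[0,0,-0.1,0],[0,0,-0.1,0],[0,0,-0.1,0]]'
```

```text
t: 43.7
eef_pos: [0.4303, 0.0171, 0.1312]
ee_rot: [3.142, 0.0, -0.031]
ft_force: [0.7, -0.5, -2.6]
gripper_width: 0.323
t: 44.12
eef_pos: [0.4312, 0.017, 0.1291]
ee_rot: [3.141, -0.001, -0.031]
ft_force: [-1.9, -0.3, 4.0]
gripper_width: 0.317
t: 44.45
eef_pos: [0.4327, 0.017, 0.1291]
ee_rot: [3.141, -0.004, -0.031]
ft_force: [-2.9, -0.9, 14.2]
gripper_width: 0.322
t: 44.7
eef_pos: [0.4337, 0.0171, 0.1291]
ee_rot: [3.141, -0.006, -0.031]
ft_force: [-3.1, -1.3, 19.2]
gripper_width: 0.323
```

```bash
python3 -m handwheel '[[0,0,0.3,0],[0,0,0.3,0],[0,0,0.3,0]]'
python3 -m handwheel '[[0,0,0,0],[0,0,0,0],[0,0,0,0],[0,0,0,0],[0,0,0,0],[0,0,0,0],[0,0,0,0],[0,0,0,0],[0,0,0,0]]' -1
python3 -m handwheel '[[0,0,1,0],[0,0,2.5,0],[0,0,4.5,0],[0,0,7,0],[0,0,10,0],[0,0,12,0],[0,0,14,0],[0,0,15,0],[1,-3,15,0],[2,-6,15,0],[4,-10,15,0],[4,-14,15,0]]'
python3 -m handwheel '[[0,-4,0,0],[0,-8,0,0],[0,-12,0,0],[0,-16,0,0],[0,-16,0,0],[0,-16,0,0]]'
python3 - <<'E'
from h import *
st=env.read_state();print(st["eef_pos"],st["ee_rot"],st["joints"].round(2))
t=env.snapshot("top");s=env.snapshot("scene");cv2.imwrite("pics/t6.png",t);cv2.imwrite("pics/s6.png",s)
for n,im,(x0,x1,y0,y1) in(("top",t,(272,304,136,232)),("scene",s,(180,265,158,250))):
    h=cv2.cvtColor(im,cv2.COLOR_BGR2HSV)[y0:y1,x0:x1].astype(int)
    w=(h[...,1]>90)&(h[...,2]>90)
    for a,c,p in blobs(w,3):
        hue=h[p[:,1],p[:,0],0];print(n,a,(c+[x0,y0]).round(1),np.median(hue),pt(n,c+[x0,y0],.085).round(4))
    k=im[y0:y1,x0:x1].max(2)<60
    for a,c,p in blobs(k,20):
        (cc,r)=cv2.minEnclosingCircle(p.astype(np.float32));print(n,"dark",a,(c+[x0,y0]).round(1),pt(n,np.array(cc)+[x0,y0],.095).round(4),r)
W=np.zeros((540,800,3),np.uint8)
W[:300,:400]=cv2.resize(s[160:260,180:313],(400,300),interpolation=2)
W[:380,400:]=cv2.resize(t[134:234,200:305],(400,380),interpolation=2)
cv2.imwrite("pics/k.png",W)
E
```

```text
t: 44.95
eef_pos: [0.4307, 0.0171, 0.1291]
ee_rot: [3.141, -0.001, -0.031]
ft_force: [-0.6, -0.8, 4.7]
gripper_width: 0.323
t: 45.7
eef_pos: [0.4304, 0.0171, 0.1288]
ee_rot: [3.141, 0.0, -0.031]
ft_force: [-0.6, 0.5, 0.2]
gripper_width: 0.999
t: 46.7
eef_pos: [0.4726, -0.1219, 0.2792]
ee_rot: [-3.141, -0.003, -0.027]
ft_force: [1.4, -0.2, -0.2]
gripper_width: 0.997
t: 47.2
eef_pos: [0.4692, -0.2844, 0.2781]
ee_rot: [-3.141, 0.001, -0.036]
ft_force: [0.1, 1.8, 0.1]
gripper_width: 1.003
[ 0.46916674 -0.28444648  0.27810556] [-3.14095076e+00  1.41892647e-03 -3.63914939e-02] [ 0.69  0.19 -0.26  1.71  0.05  1.25 -1.19]
top 324 [299.2 194.5] 15.0 [ 0.4679 -0.1745]
top 4 [292.5 148.5] 0.5 [ 0.6214 -0.1558]
top 6 [289.5 171. ] 16.0 [ 0.546  -0.1442]
top 7 [295.  174.7] 1.0 [ 0.5335 -0.1621]
top dark 49 [288.2 182.1] [ 0.5118 -0.1324] 7.762187480926514
scene 2089 [204.3 177.8] 17.0 [ 0.4754 -0.2166]
scene 29 [260.6 189.2] 110.0 [ 0.4326 -0.0467]
scene 10 [208.8 197. ] 1.0 [ 0.5324 -0.1643]
scene 11 [211.5 202.6] 13.0 [ 0.5465 -0.1463]
scene 8 [218.  205.5] 66.0 [ 0.5463 -0.1242]
scene 6 [193.7 218.8] 1.0 [ 0.62   -0.1586]
scene 3 [206.  224.3] 65.0 [ 0.6192 -0.1182]
scene 87 [223.8 240. ] 110.0 [ 0.6399 -0.048 ]
scene 73 [185.1 246.6] 17.0 [ 0.7081 -0.1272]
scene dark 36 [241.5 172. ] [ 0.408  -0.1256] 4.031229019165039
scene dark 286 [220.9 194.5] [ 0.5098 -0.1351] 10.828082084655762
scene dark 1417 [232.9 225.6] [ 0.6036 -0.067 ] 45.9102783203125
scene dark 47 [251.1 217.2] [ 0.5429 -0.0178] 4.123205661773682
```

View pics/k.png

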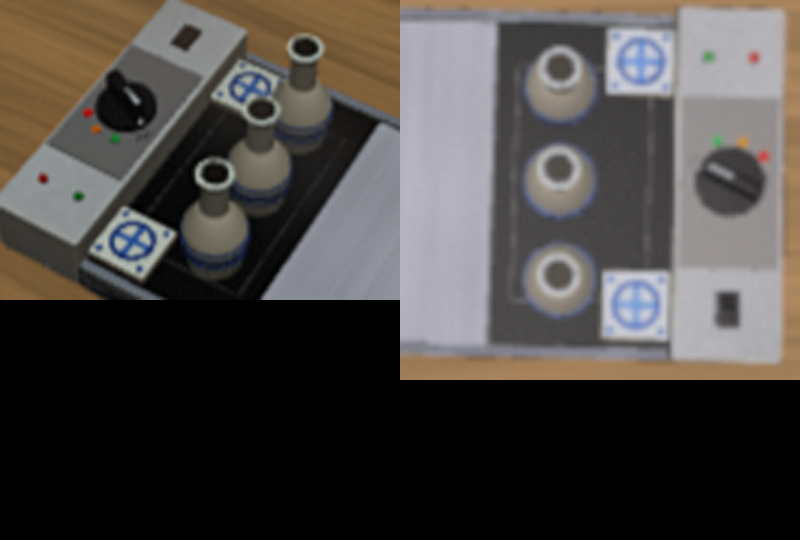

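All three vases stand in a row on the plate and the tiles are against the box. Next is the knob: centre ≈(0.511,-0.133), bar yaw ≈58°, orange at about -18.6°.

```bash
python3 -m handwheel '[[0.5,2,0,7],[1,4,0,14],[1.5,6,0,21],[2,8,0,28],[2.5,10,0,35],[3,12,0,42],[3.5,14,0,49],[4,15.1,0,56],[4.2,15.1,-1,60],[4.2,15.1,-2,60],[4.2,15.1,-2,60],[4.2,15.1,-2,60]]'
python3 -m handwheel '[[0,0,-3,0],[0,0,-6,0],[0,0,-9,0],[0,0,-11,0],[0,0,-12,0],[0,0,-12,0],[0,0,-12,0]]'
python3 -c "
from plant import env;s=env.read_state();print(s['eef_pos'],s['ee_rot'],s['joints'].round(2))"
```

```text
t: 48.3
eef_pos: [0.5114, -0.1304, 0.2581]
ee_rot: [-3.14, 0.001, 1.015]
ft_force: [-1.8, -0.6, 0.7]
gripper_width: 0.996
t: 48.88
eef_pos: [0.5128, -0.131, 0.1395]
ee_rot: [3.141, -0.0, 1.016]
ft_force: [-0.9, -0.2, 0.2]
gripper_width: 1.0
[ 0.51283885 -0.13104659  0.13951449] [ 3.14081877e+00 -2.65193734e-04  1.01558280e+00] [ 0.56  0.3  -0.46  1.92  0.16  0.96 -0.54]
```

```bash
python3 -m handwheel '[[-0.2,-0.2,-1,0],[-0.2,-0.2,-2,0],[-0.2,-0.2,-3,0],[-0.2,-0.2,-3.6,0],[-0.2,-0.2,-4,0],[-0.2,-0.2,-4,0],[-0.2,-0.2,-4,0]]'
python3 -m handwheel '[[0,0,0,0],[0,0,0,0],[0,0,0,0],[0,0,0,0],[0,0,0,0],[0,0,0,0],[0,0,0,0],[0,0,0,0],[0,0,0,0],[0,0,0,0]]' 1
python3 -c "
from plant import env;s=env.read_state();print(s['eef_pos'],s['ee_rot'],s['wrist_torque'])"
```

```text
t: 49.47
eef_pos: [0.5104, -0.1328, 0.0987]
ee_rot: [-3.141, -0.0, 1.016]
ft_force: [-0.4, -0.0, -0.2]
gripper_width: 1.0
t: 50.3
eef_pos: [0.5117, -0.1342, 0.0995]
ee_rot: [3.138, -0.0, 1.016]
ft_force: [4.2, -5.1, 0.5]
gripper_width: 0.152
[ 0.51173909 -0.13415153  0.09948204] [ 3.13793707e+00 -2.32976100e-04  1.01574437e+00] [-8.89276637e-01 -6.98330526e-01  5.56414952e-04]
```

```bash
python3 -m handwheel '[[0.1,-0.15,0,0],[0.1,-0.15,0.2,0],[0.1,-0.15,0.4,0],[0.1,-0.15,0.6,0],[0.1,-0.15,0.8,0],[0.1,-0.15,1,0],[0.1,-0.15,1.2,0],[0.1,-0.15,1.35,0],[0.1,-0.15,1.5,0],[0.1,-0.15,1.5,0],[0.1,-0.15,1.5,0],[0.1,-0.15,1.5,0]]'
```

```text
t: 51.3
eef_pos: [0.5117, -0.1342, 0.1133]
ee_rot: [3.141, -0.001, 1.017]
ft_force: [4.7, -1.9, -4.4]
gripper_width: 0.146
```

```bash
python3 -m handwheel '[[0,0,0.1,0],[0,0,0.2,0],[0,0,0.2,0],[0,0,0.2,0]]'
```

```text
t: 51.63
eef_pos: [0.5116, -0.1342, 0.1137]
ee_rot: [3.141, -0.002, 1.017]
ft_force: [8.4, -3.2, -15.7]
gripper_width: 0.144
```

The knob is at its out stop, so now turn it 77° clockwise.

```bash
python3 -m handwheel '[[0,0,-0.1,-6],[0,0,-0.1,-13],[0,0,-0.1,-20],[0,0,-0.1,-27],[0,0,-0.1,-34],[0,0,-0.1,-41],[0,0,-0.1,-48],[0,0,-0.1,-55],[0,0,-0.1,-62],[0,0,-0.1,-69],[0,0,-0.1,-74],[0,0,-0.1,-77]]'
python3 -m handwheel '[[0,0,0,0],[0,0,0,0],[0,0,0,0]]'
python3 -c "
from plant import env;s=env.read_state();print(s['eef_pos'],s['ee_rot'],s['wrist_torque'],s['joints'].round(2))"
```

```text
t: 52.63
eef_pos: [0.511, -0.1317, 0.1136]
ee_rot: [-3.139, 0.002, -0.33]
ft_force: [3.2, 1.8, -6.6]
gripper_width: 0.149
t: 52.88
eef_pos: [0.511, -0.1318, 0.1136]
ee_rot: [-3.139, 0.002, -0.325]
ft_force: [4.9, 3.2, -9.7]
gripper_width: 0.15
[ 0.51096536 -0.13179594  0.1135886 ] [-3.13892974e+00  2.24923023e-03 -3.24689498e-01] [ 0.84698623 -1.10499925 -0.00423133] [ 0.35  0.31 -0.21  1.95  0.08  0.89 -1.8 ]
```

```bash
python3 -m handwheel '[[0,0,-0.2,0],[0,0,-0.4,0],[0,0,-0.6,0],[0,0,-0.8,0],[0,0,-1,0],[0,0,-1.2,0],[0,0,-1.4,0],[0,0,-1.5,0],[0,0,-1.6,0],[0,0,-1.6,0],[0,0,-1.6,0]]'
python3 -c "
from plant import env;s=env.read_state();print(s['eef_pos'],s['ee_rot'],s['wrist_torque'])"
```

```text
t: 53.8
eef_pos: [0.5111, -0.1319, 0.0995]
ee_rot: [-3.139, 0.002, -0.325]
ft_force: [-0.4, 6.5, 2.7]
gripper_width: 0.149
[ 0.51106652 -0.13186229  0.09946052] [-3.13928335e+00  2.16973682e-03 -3.25368614e-01] [ 1.38397096 -0.10302792 -0.0330116 ]
```

```bash
python3 -m handwheel '[[0,0,-0.1,0],[0,0,-0.2,0],[0,0,-0.2,0],[0,0,-0.2,0]]'
python3 -m handwheel '[[0,0,0.2,0],[0,0,0.2,0]]'
python3 -m handwheel '[[0,0,0,0],[0,0,0,0],[0,0,0,0],[0,0,0,0],[0,0,0,0],[0,0,0,0],[0,0,0,0],[0,0,0,0],[0,0,0,0]]' -1
python3 -m handwheel '[[0,0,1,0],[0,0,2.5,0],[0,0,5,0],[0,0,8,0],[0,0,11,0],[0,0,14,0],[0,-2,17,0],[0,-6,20,0],[0,-10,20,0],[0,-14,20,0],[0,-18,20,0],[0,-20,20,0]]'
python3 -m handwheel '[[0,-4,0,0],[0,-6,0,0],[0,-6,0,0],[0,-6,0,0]]'
python3 - <<'E'
from h import *
t=env.snapshot("top");s=env.snapshot("scene")
W=np.zeros((590,800,3),np.uint8)
W[:590,:460]=cv2.resize(t[130:245,105:305],(460,265))[:0].tolist() or 0 if False else 0
W[:265,:460]=cv2.resize(t[130:245,105:305],(460,265),interpolation=2)
W[270:590,:400]=cv2.resize(t[155:207,268:303+30],(400,320),interpolation=2)
W[270:590,400:]=cv2.resize(s[160:260,180:305],(400,320),interpolation=2)
cv2.imwrite("pics/z.png",W)
c=t[145:245,105:160];h=cv2.cvtColor(c,cv2.COLOR_BGR2HSV);m=(h[...,0]>100)&(h[...,0]<128)&(h[...,1]>110)
for a,cc,p in blobs(m): 
    b=cv2.boxPoints(cv2.minAreaRect(p.astype(np.float32)))+[105,145];print(pt("top",cc+[105,145],.045),[pt("top",q,.045).round(3).tolist() for q in b])
E
```

```text
t: 54.13
eef_pos: [0.5111, -0.1319, 0.0993]
ee_rot: [-3.14, 0.002, -0.326]
ft_force: [-4.7, 7.5, 15.2]
gripper_width: 0.15
t: 54.3
eef_pos: [0.5111, -0.1318, 0.0995]
ee_rot: [-3.139, 0.002, -0.325]
ft_force: [0.0, 5.5, 2.5]
gripper_width: 0.149
t: 55.05
eef_pos: [0.5113, -0.1344, 0.0988]
ee_rot: [3.141, 0.0, -0.328]
ft_force: [-0.5, 0.5, 0.1]
gripper_width: 1.001
t: 56.05
eef_pos: [0.5095, -0.3405, 0.2999]
ee_rot: [3.138, -0.001, -0.334]
ft_force: [-0.3, -0.6, 0.8]
gripper_width: 1.003
t: 56.38
eef_pos: [0.5106, -0.3956, 0.299]
ee_rot: [-3.141, 0.0, -0.33]
ft_force: [0.2, 0.6, -0.2]
gripper_width: 1.0
[0.47863176 0.3887769 ] [[0.419, 0.405], [0.543, 0.388], [0.54, 0.371], [0.416, 0.389]]
```

View pics/z.png

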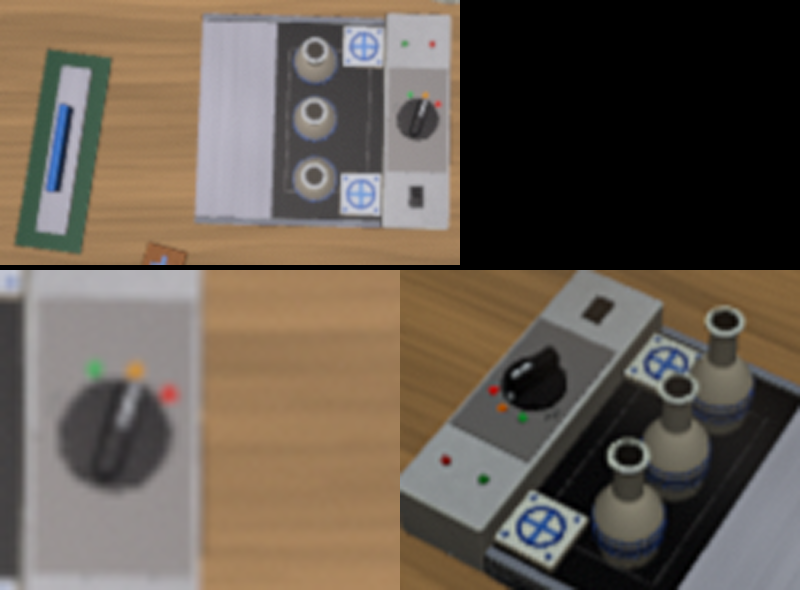

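```bash
python3 -c "
from plant import env;print(env.hand_in(), env.read_state()['t'])"
```

```text
the job is handed in; nothing more can be done
the job is handed in; nothing more can be done
```

The job is done and handed in at about 56 s of robot time. No verdict came back, so what follows rests on my own checks.

- **Tiles:** I pushed both tiles against the control box with the straightedge. The push stopped hard against the box face at about 17 N, and the pictures show both tiles flat against it. No finger was on a tile in the pictures.
- **Straightedge:** The last picture puts it about 5 mm from the mat's centre and nearly parallel to it.
- **Vases:** All three vases were moved. They stand upright in a row on the free part of the dark plate. I lowered each in small steps until it touched. The last one was pressed with about 19 N before release, but stayed upright.
- **Knob:** It came up 14 mm to its stop, turned 77° clockwise while out, and went 14 mm back in to a hard stop. In the last picture its pointer is at the orange dot. The knob's angle and pull were not read directly; I inferred them from the tool pose and the pictures.

The pot, plates and jar were never approached, but I did not measure them at the end. At hand-in the arm was parked above the turntable, with the gripper open and touching nothing. None of my checks failed. One estimate disagreed: the vases touched down 1 to 7 mm lower on the tool than I had first worked out, so I went by the force reading instead.

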